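# Roll the tablet tubes onto the check line

## Robot

A 6-joint arm with a two-finger parallel gripper is mounted at the origin on the work surface. World frame = base frame: x ahead of the robot, y to its left, z up, the work surface at z = 0. Lengths are in m, angles in rad, forces in N, time in s.
With the tool pointing down it reaches from about 0.25 to 0.775 m from the base axis. Payload 4 kg.
Tool frame: the origin (TCP) lies at the very end of the fingers, on their centre line; the grasp point (between the pads) lies 19 mm behind it (ctrl.grip_depth is the distance from the TCP to the grasp point, in m); z points along the fingers, y is the direction in which the jaws open and shut (so a half turn about z gives the same grasp; the last joint's range is limited). The gripper opens to 94 mm and grips with 3 to 60 N. Pads are 16 mm wide; open, the fingers measure 119 mm over their backs; the gripper's body (75 mm by 177 mm) begins 78 mm behind the grasp point.
Start: joints at [-0.103, 0.087, 1.371, -0, 1.684, -0.103], TCP at [0.55, -0, 0.173] pointing down, gripper open.
Joint ranges: [-3.1, 3.1], [-0.76, 2.03], [0.27, 2.55], [-1.08, 4.22], [0.17, 2.65], [-2.57, 2.57]. Speed limits (rad/s): [2.79, 2.79, 3.14, 3.14, 3.14, 3.14].

## Interface

Orientations are given as [roll, pitch, yaw] about the fixed x, y, z axes, in that order (R = Rz(yaw) Ry(pitch) Rx(roll)).
In Python, from station import ctrl gives the robot as it stands. Calls block until the motion is done:
- ctrl.move_ptp(position, orientation): joint-space move of the TCP to a pose.
- ctrl.line_to(position, feed=0.15, frame=None): straight line of the TCP; frame=None keeps the orientation; feed is the mean speed in m/s.
- ctrl.move_j(angles): joint-space move.
- ctrl.set_gripper(opening, effort=None): opening from 0.0 (shut) to 1.0 (fully open); effort is the grip in N (None keeps the last); returns when the fingers have stopped.
- ctrl.wait(seconds).
- ctrl.inverse_kinematics(position, orientation): joint angles nearest the present ones, or None.
- ctrl.get_image(name): name is "scene" or "side" or "wrist"; returns the picture (420x560x3 uint8, blue, green, red); there is no depth.
- ctrl.camera_info(name): a dict with "fov_y" (degrees; the focal length in pixels is half the picture's height over the tangent of half this angle, whatever the lens; pixels are square), "cx", "cy" (the principal point, pixels), "pose" (4x4, takes a point from camera to world coordinates); the wrist camera has in their place "tool_from_camera" (4x4, takes a point from camera to tool coordinates, whose origin is the TCP and whose axes are the flange's). Camera axes: x right, y up, looking along -z (the intrinsics and any distortion apply to the point x, -y, -z); pixel columns grow to the right and rows downward; lengths in m; the calibration is good to about 2 mm. The wrist camera is an equidistant fisheye: a pixel r from the principal point sees the ray r / f radians off the axis. A picture is of the moment at which its call begins: read the wrist's pose just before it. camera_info takes no time and is no camera call.
A pose or a line that the arm cannot do raises ctrl.MotionError and nothing moves.
- ctrl.close_job(): hands the job in, once; it reports no verdict.
Trained networks look in the newest picture that a camera, given by its name, has taken for a name from the list of things; names that differ only in an ending like _2 or _b are one class to them, and where a whole thing is asked for, a point or a joint stands for the part that bears it (a point fixed in the world has none). Each returns a list of dicts, best first, with "p" (0 to 1); they miss things now and then, are a little off and sometimes report something else, mostly with a low value. They report only what shows in the picture. A call takes as long as a camera call.
- ctrl.masks_of(camera, name): "mask" (420x560 bool, what is visible of it) and "xy" ([column, row] in pixels, amid what is visible of it).
- ctrl.mark_of(camera, name): "xy" ([column, row] in pixels: a listed point, or the origin of a listed thing).
Readings, each from a call of its own:
- ctrl.read_t(): time.
- ctrl.read_q(): joint angles.
- ctrl.read_dq(): joint speeds.
- ctrl.read_joint_efforts(): joint torques, N m.
- ctrl.read_tool_pos(): TCP position.
- ctrl.read_ee_rot(): TCP orientation.
- ctrl.read_force(): force on the tool from outside, world axes, zero at the start.
- ctrl.read_torque(): the same for the moment, N m.
- ctrl.read_grip_width(): opening from 0.0 (shut) to 1.0 (fully open).
Only numpy, scipy, OpenCV 4.12 (cv2) and the standard library are available. Lean on these libraries where they do the work, as an engineer would, in place of code of your own. Each camera call takes 0.05 s, during which the arm holds its last target.

## Task

Two long tablet tubes and one short vial lie on the grey check board. Push the tops of both long tubes sideways with a fingertip so that each rolls, without being picked up or dragged, until it rests lengthwise on the black line, covering the line from one end of the tube to the other. Leave the short vial and everything else where it is.

Things in the scene. Friction and masses are not known exactly. Their poses are not given: they have to be found in the camera images.
- board: fixed grey check board lying flat on the table, 290 mm (its x) by 400 mm (its y), 6 mm thick. Origin: centre of its underside, at table height. One straight black line, 6 mm wide and 380 mm long, flush with its top, runs along its y axis through its centre (board x = 0)
- line (a point): middle of the black line, on the board's top face (6 mm above the table); axes as the board's. The three lying pieces are in three lanes side by side, about 125 mm apart along the line: the middle one beyond the line as seen from the robot, the outer two on the robot's side, each 50 to 80 mm from the line
- tube_a: one of the two long tablet tubes: a white plastic cylinder with paper label and metal cap of the same diameter, 90 mm long, 24 mm in diameter, about 60 g, lying on the board and free to roll. Origin: middle of its axis, 12 mm above the board's top, 18 mm above the table. Its own y axis runs along the tube and stays level; its x and z axes turn with it as it rolls
- tube_b: the other of the two long tablet tubes: a white plastic cylinder with paper label and metal cap of the same diameter, 90 mm long, 24 mm in diameter, about 60 g, lying on the board and free to roll. Origin: middle of its axis, 12 mm above the board's top, 18 mm above the table. Its own y axis runs along the tube and stays level; its x and z axes turn with it as it rolls
- tube_a_end1 (a point): tube a: point on its axis at the plain end face, at y = -45 mm of the tube
- tube_a_end2 (a point): tube a: point on its axis at the cap end face, at y = +45 mm of the tube
- tube_a_center (a point): tube a: middle of its axis, same point as its origin. Pressed lightly on top and stroked sideways it rolls without slipping, half as far as the fingertip travels, and coasts only a few millimetres when let go; pushed from behind at or below mid-height it tends to jam against the grippy fingertip and slide instead of roll
- tube_b_end1 (a point): tube b: point on its axis at the plain end face, at y = -45 mm of the tube
- tube_b_end2 (a point): tube b: point on its axis at the cap end face, at y = +45 mm of the tube
- tube_b_center (a point): tube b: middle of its axis, same point as its origin. Pressed lightly on top and stroked sideways it rolls without slipping, half as far as the fingertip travels, and coasts only a few millimetres when let go; pushed from behind at or below mid-height it tends to jam against the grippy fingertip and slide instead of roll
- short_vial_center (a point): bystander: middle of the short vial's axis, 18 mm above the table. Same make and diameter (24 mm) as the tubes but only 45 mm long; it also lies on the board beside the tubes, axis within about 5 degrees of the line as the tubes' are at the start, and can roll. It stays where it is.
- amber_jar: bystander: amber jar standing on the board's robot-side edge in the middle lane, 38 mm in diameter, 70 mm tall; origin: centre of its underside
- stamp: bystander: black hand stamp, 40 x 26 x 38 mm, on the board's far left corner; origin: centre of its underside
- pill_bottle: bystander: white pill bottle on the table to the right, 52 mm in diameter, 85 mm tall; origin: centre of its underside
- carton: bystander: paper carton lying on the table to the right, 50 x 110 x 35 mm; origin: centre of its underside
- pen: bystander: blue pen on the table along the board's right side, 130 mm long, 10 mm thick; origin: centre of its underside as it starts
- syrup: bystander: amber syrup bottle standing on the table to the left, 56 mm in diameter, 130 mm tall; origin: centre of its underside
- dose_cup: bystander: clear dosing cup on the table to the left, 40 mm in diameter, 30 mm tall; origin: centre of its underside

How it is judged:
At the end, for the whole second after the job is handed in: Both long tubes lie at rest (slower than 10 mm/s) on the board (axis 12 to 24 mm above the table), both ends of each tube's axis within 9 mm of the middle of the black line and no further than 200 mm from the line's middle along it (x of tube_a_end1 in the frame of board between -0.009 and 0.009 m and y of tube_a_end1 in the frame of board between -0.2 and 0.2 m and z of tube_a_end1 in the frame of board between 0.012 and 0.024 m and x of tube_a_end2 in the frame of board between -0.009 and 0.009 m and y of tube_a_end2 in the frame of board between -0.2 and 0.2 m and z of tube_a_end2 in the frame of board between 0.012 and 0.024 m and linear speed of each of tube_a, tube_b below 0.01 m/s and x of tube_b_end1 in the frame of board between -0.009 and 0.009 m and y of tube_b_end1 in the frame of board between -0.2 and 0.2 m and z of tube_b_end1 in the frame of board between 0.012 and 0.024 m and x of tube_b_end2 in the frame of board between -0.009 and 0.009 m and y of tube_b_end2 in the frame of board between -0.2 and 0.2 m and z of tube_b_end2 in the frame of board between 0.012 and 0.024 m); the robot touches nothing.
It fails at once if a long tube is lifted or stood up instead of rolled (an end, measured on its axis, more than 14 mm above its place on the board) (z of any of tube_a_end1, tube_a_end2, tube_b_end1, tube_b_end2 in the frame of board above 0.032 m).
It fails at once if a long tube is dragged or slid instead of rolled: about half a circumference (38 mm) from its start it has hardly turned ((distance of tube_a_center from where it was at the start of the episode between 0.033 and 0.043 m and angle between tube_a's own z axis and vertical below 0.9 rad) or (distance of tube_b_center from where it was at the start of the episode between 0.033 and 0.043 m and angle between tube_b's own z axis and vertical below 0.9 rad)).
It fails at once if the short vial is moved by more than 12 mm (distance of short_vial_center from where it was at the start of the episode above 0.012 m).
It fails at once if a bystander (jar, stamp, pill bottle, carton, pen, syrup bottle, dosing cup) is moved by more than 12 mm (distance of any of amber_jar, stamp, pill_bottle, carton, pen, syrup, dose_cup from where it was at the start of the episode above 0.012 m).
It also fails if it takes over 67 s, if anything falls off the work surface, if the arm or the gripper's body presses on something with over 40 N, if the wrist force passes 120 N, or if a joint passes its speed limit or range.

## Working session

There is one attempt and no reset: what is moved stays moved. The work goes in short steps, each a Python script; the robot and the scene stay as the last script left them, time stands still between calls to the robot, and variables do not carry over. Pictures are saved under pics/ and viewed, and the job is handed in when it is done.

```bash
ls; mkdir -p pics
python3 - <<'E'
from station import ctrl
import cv2
print(ctrl.read_t(), ctrl.read_tool_pos(), ctrl.read_ee_rot())
for n in ["scene","side","wrist"]:
    cv2.imwrite(f"pics/{n}0.png",ctrl.get_image(n)); print(n,ctrl.camera_info(n))
for n in ["scene","side"]:
  for t in ["tube_a_end1","tube_a_end2","tube_a_center","short_vial_center","line","board","amber_jar"]:
    print(n,t,[(d["xy"],round(d["p"],2)) for d in ctrl.mark_of(n,t)][:5])
print(ctrl.read_t())
E
```

```text
pics
0.0 [5.49374448e-01 4.91651325e-05 1.71702814e-01] [-3.13936820e+00 -2.01378631e-04  1.57078105e+00]
scene {'fov_y': 57.59172340992164, 'cx': 284.4709315835589, 'cy': 214.26347889483074, 'pose': array([[-0.74350246, -0.58383279,  0.3261033 ,  0.86159114],
       [ 0.66870781, -0.6533342 ,  0.35494266,  0.31576284],
       [ 0.00582728,  0.48196856,  0.87616913,  0.86016631],
       [ 0.        ,  0.        ,  0.        ,  1.        ]])}
side {'fov_y': 52.265035885864386, 'cx': 281.6136523842189, 'cy': 208.54593489110232, 'pose': array([[ 9.96101546e-01,  6.01454319e-02, -6.45309070e-02,
         4.58898017e-01],
       [-8.82109218e-02,  6.73013432e-01, -7.34351246e-01,
        -7.90569021e-01],
       [-7.37705639e-04,  7.37180742e-01,  6.75695204e-01,
         7.75732885e-01],
       [ 0.00000000e+00,  0.00000000e+00,  0.00000000e+00,
         1.00000000e+00]])}
wrist {'fov_y': 65.70646984690485, 'cx': 275.32573556063466, 'cy': 216.89864318142537, 'tool_from_camera': array([[ 7.30504606e-04,  9.71594458e-01,  2.36650959e-01,
         6.90963528e-02],
       [ 9.99998836e-01, -
[... 328 characters left out ...]
ube_a_end2 [([248.6, 221.5], 0.68), ([246.3, 207.4], 0.65), ([256.2, 235.6], 0.6)]
scene tube_a_center [([250.8, 224.8], 0.61)]
scene short_vial_center [([321.5, 244.4], 0.67)]
scene line [([276.5, 216.6], 0.62)]
scene board [([276.5, 212.8], 0.76)]
scene amber_jar [([311.2, 192.5], 0.81)]
side tube_a_end1 [([319.1, 245.1], 0.61), ([325.5, 223.8], 0.52)]
side tube_a_end2 [([319.1, 245.1], 0.61), ([325.5, 223.8], 0.52)]
side tube_a_center [([327.0, 232.6], 0.8), ([301.4, 233.4], 0.4)]
side short_vial_center [([283.8, 194.9], 0.64), ([299.3, 233.7], 0.22)]
side line [([300.7, 231.6], 0.81)]
side board [([300.1, 232.8], 0.71)]
side amber_jar [([253.8, 231.0], 0.63), ([262.1, 273.8], 0.15)]
0.85
```

View pics/scene0.png

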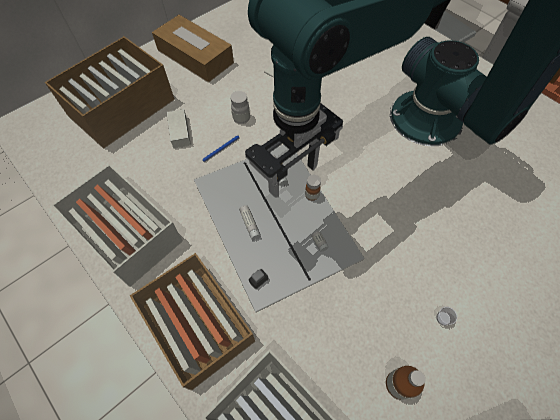

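View pics/side0.png

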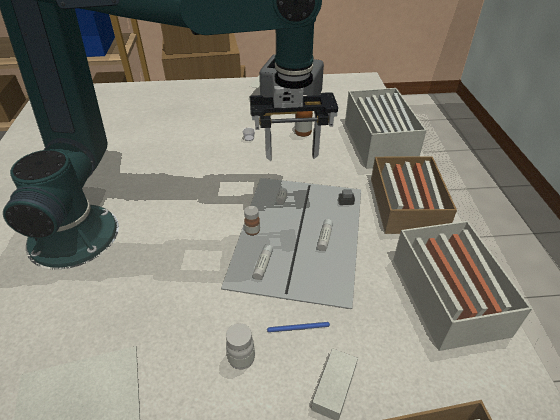

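View pics/wrist0.png

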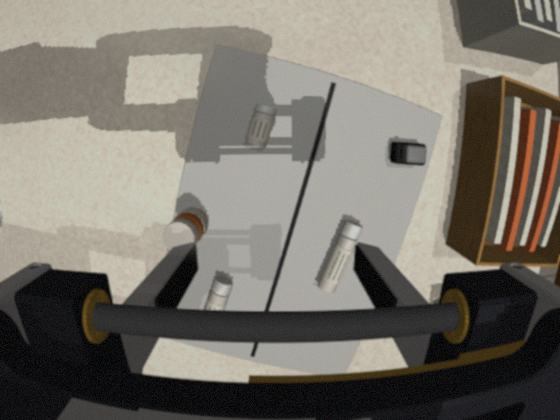

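```bash
cat > h.py <<'E'
from station import ctrl
import cv2, numpy as np
from scipy.spatial.transform import Rotation as Rn
def grab(n,save=None):
    T=np.eye(4)
    if n=="wrist":
        T[:3,3]=ctrl.read_tool_pos(); T[:3,:3]=Rn.from_euler("xyz",ctrl.read_ee_rot()).as_matrix()
    im=ctrl.get_image(n); c=ctrl.camera_info(n)
    P=T@c["tool_from_camera"] if n=="wrist" else c["pose"]
    if save: cv2.imwrite(f"pics/{save}.png",im)
    return im,dict(P=P,f=210/np.tan(np.radians(c["fov_y"]/2)),cx=c["cx"],cy=c["cy"],fish=n=="wrist")
def to_world(C,uv,z):
    uv=np.atleast_2d(np.array(uv,float)); d=(uv-[C["cx"],C["cy"]])/C["f"]; r=np.hypot(*d.T)
    if C["fish"]:
        s=np.sinc(r/np.pi); ray=np.c_[d[:,0]*s,-d[:,1]*s,-np.cos(r)]
    else: ray=np.c_[d[:,0],-d[:,1],-np.ones(len(d))]
    w=ray@C["P"][:3,:3].T; o=C["P"][:3,3]
    return o+w*((z-o[2])/w[:,2])[:,None]
def to_px(C,p):
    p=np.atleast_2d(p); q=(p-C["P"][:3,3])@C["P"][:3,:3]; x,y,z=q[:,0],-q[:,1],-q[:,2]
    if C["fish"]:
        h=np.hypot(x,y); k=np.arctan2(h,z)/np.maximum(h,1e-9)
    else: k=1/z
    return np.c_[C["cx"]+C["f"]*k*x,C["cy"]+C["f"]*k*y]
E
python3 - <<'E'
from h import *
ctrl.set_gripper(0.0,10)
p=ctrl.read_tool_pos(); 
ctrl.move_ptp([0.50,-0.10,0.22],[np.pi,0,np.pi/2])
im,C=grab("wrist","w1")
print(C["P"])
for t in ["tube_a_end1","tube_a_end2","tube_a_center","short_vial_center","line","board","amber_jar","stamp"]:
    for d in ctrl.mark_of("wrist",t)[:6]:
        z=.018 if ("tube" in t or "vial" in t) else .006
        print(t,d["xy"],round(d["p"],2),to_world(C,d["xy"],z)[0].round(4))
for d in ctrl.masks_of("wrist","tube_a"): print(d["xy"],d["p"],d["mask"].sum(),cv2.minAreaRect(np.argwhere(d["mask"])[:,::-1].astype(np.float32)))
print(ctrl.read_t(),ctrl.read_grip_width(),ctrl.read_force())
E
```

```text
[[ 9.99997937e-01  5.17231978e-04 -1.96406794e-03  4.99957207e-01]
 [-3.98195669e-05  9.71836411e-01  2.35656504e-01 -3.07579183e-02]
 [ 2.03064182e-03 -2.35655940e-01  9.71834427e-01  4.32272016e-01]
 [ 0.00000000e+00  0.00000000e+00  0.00000000e+00  1.00000000e+00]]
tube_a_end1 [382.1, 137.9] 0.93 [ 0.6405 -0.0249  0.018 ]
tube_a_end1 [360.2, 201.6] 0.74 [ 0.6135 -0.1104  0.018 ]
tube_a_end1 [263.1, 193.1] 0.52 [ 0.485  -0.0996  0.018 ]
tube_a_end2 [382.1, 137.9] 0.93 [ 0.6405 -0.0249  0.018 ]
tube_a_end2 [360.2, 201.6] 0.74 [ 0.6135 -0.1104  0.018 ]
tube_a_end2 [263.1, 193.1] 0.52 [ 0.485  -0.0996  0.018 ]
tube_a_center [371.4, 170.5] 0.81 [ 0.627  -0.0686  0.018 ]
tube_a_center [380.9, 140.1] 0.35 [ 0.6389 -0.0279  0.018 ]
short_vial_center [300.7, 50.9] 0.69 [0.533  0.0855 0.018 ]
short_vial_center [254.0, 227.2] 0.16 [ 0.4726 -0.1452  0.018 ]
line [325.9, 154.0] 0.63 [ 0.5673 -0.0491  0.006 ]
board [324.2, 149.5] 0.8 [ 0.5649 -0.0432  0.006 ]
board [422.9, 81.2] 0.28 [0.706  0.0599 0.006 ]
amber_jar [235.5, 138.0] 0.67 [ 0.4489 -0.0282  0.006 ]
stamp [421.0, 82.7] 0.9 [0.7029 0.0573 0.006 ]
[250.8, 223.8] 0.88 1311 ((251.75001525878906, 224.75), (20.87103271484375, 69.88632202148438), 18.434947967529297)
[370.0, 168.1] 0.86 1275 ((371.8967590332031, 171.26541137695312), (19.364986419677734, 69.6414566040039), 21.250505447387695)
3.325 0.007156621000899304 [-0.24596241 -0.69409347 -0.19418024]
```

View pics/w1.png

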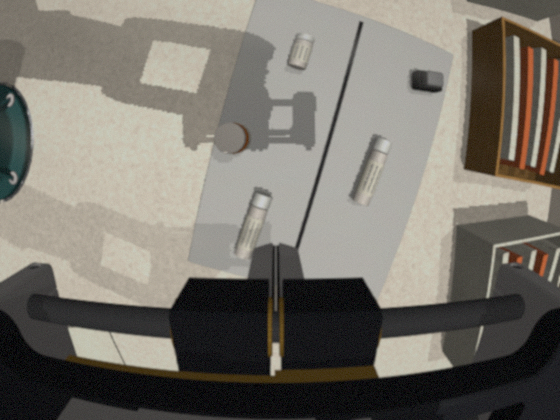

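```bash
cat >> h.py <<'E'
def linefit(im,C,g0,g1,half=0.012):
    # g0,g1 world guess pts on line; sample dark px across
    g0,g1=np.array(g0[:2]),np.array(g1[:2]); u=(g1-g0)/np.linalg.norm(g1-g0); n=np.array([u[1],-u[0]])
    gr=cv2.cvtColor(im,cv2.COLOR_BGR2GRAY).astype(np.float32); pts=[]
    o=np.linspace(-half,half,49)
    for s in np.linspace(0,1,60):
        q=g0+s*(g1-g0)+o[:,None]*n
        px=to_px(C,np.c_[q,np.full(len(q),.006)]).astype(np.float32)
        v=cv2.remap(gr,px[None,:,0],px[None,:,1],cv2.INTER_LINEAR)[0]
        w=np.clip(np.median(v)*0.6-v,0,None)
        if w.max()>20 and w[0]==0 and w[-1]==0: pts.append((w@q)/w.sum())
    pts=np.array(pts,np.float32)
    vx,vy,x,y=cv2.fitLine(pts,cv2.DIST_HUBER,0,1e-4,1e-4).ravel()
    if vy<0: vx,vy=-vx,-vy
    return np.array([x,y]),np.array([vx,vy]),len(pts)
def tubes(C,cam="wrist",name="tube_a"):
    out=[]
    for d in ctrl.masks_of(cam,name):
        if d["p"]<.4: continue
        w=to_world(C,np.argwhere(d["mask"])[:,::-1],.018)[:,:2].astype(np.float32)
        b=cv2.boxPoints(cv2.minAreaRect(w*1000))/1000
        e=[np.linalg.norm(b[1]-b[0]),np.linalg.norm(b[2]-b[1])]
        a=(b[1]-b[0]) if e[0]>e[1] else (b[2]-b[1]); a=a/np.linalg.norm(a)
        if a[1]<0:a=-a
        out.append((b.mean(0),a,max(e),min(e),d["p"],d["xy"]))
    return out
E
python3 - <<'E'
from h import *
im,C=grab("wrist")
g=to_world(C,[(361,24),(300,243)],.006)
c,u,n=linefit(im,C,g[1],g[0]); print(c,u,n,np.degrees(np.arctan2(-u[0],u[1])))
nn=np.array([u[1],-u[0]])
for nm in ["tube_a","short_vial_center"]:
  for t in tubes(C,name=nm):
    print(t, "x in line:",(t[0]-c)@nn,"rel ang deg",np.degrees(np.arctan2(t[1]@nn,t[1]@u)))
import json; json.dump([c.tolist(),u.tolist()],open("line.json","w"))
E
```

```text
[ 0.57328206 -0.02025384] [0.26504162 0.964237  ] 59 -15.369424
(array([ 0.62765265, -0.06949956], dtype=float32), array([0.30734998, 0.95159656], dtype=float32), np.float32(0.09175063), np.float32(0.026767954), 0.82, [374.7, 170.9]) x in line: 0.065478295 rel ang deg 2.5301743
(array([ 0.47023088, -0.14385253], dtype=float32), array([0.3494889, 0.9369405], dtype=float32), np.float32(0.09725893), np.float32(0.026006516), 0.66, [252.9, 223.5]) x in line: -0.06660697 rel ang deg 5.0866327
(array([0.53283477, 0.08567378], dtype=float32), array([0.23286083, 0.97251004], dtype=float32), np.float32(0.051638488), np.float32(0.027098157), 0.79, [299.4, 52.2]) x in line: -0.067076005 rel ang deg -1.903866
(array([ 0.62802213, -0.06921142], dtype=float32), array([0.34118068, 0.9399978 ], dtype=float32), np.float32(0.092942916), np.float32(0.026943592), 0.63, [370.2, 174.6]) x in line: 0.0657582 rel ang deg 4.5793962
```

```bash
cat >> h.py <<'E'
def stroke(c,a,move,off=0.009,along=0.0,feed=0.06,ft=3.0,dirr=None):
    """c: tube centre xy, a: axis unit; move: signed tube displacement along n (n=perp, +x side)"""
    n=np.array([a[1],-a[0]]); sg=np.sign(move); 
    yaw=np.arctan2(n[1],n[0])
    # tool y = n at roll=pi: tool y world = (sin yaw', -cos yaw')-> yaw'=atan2(nx,-ny)
    rpy=[np.pi,0,np.arctan2(n[0],-n[1])]
    d=abs(move)
    s=np.array(c)+along*a-n*sg*min(off,d/2)
    p=ctrl.read_tool_pos()
    ctrl.move_ptp([s[0],s[1],.055],rpy)
    ctrl.line_to([s[0],s[1],.034],feed=.1)
    f0=ctrl.read_force()[2]; z=.034; fz=0
    while z>.0265:
        z-=.0005; ctrl.line_to([s[0],s[1],z],feed=.02)
        fz=ctrl.read_force()[2]-f0
        if abs(fz)>ft: break
    tp=ctrl.read_tool_pos(); 
    e=s+n*sg*2*d
    ctrl.line_to([e[0],e[1],z],feed=feed)
    f1=ctrl.read_force()
    ctrl.wait(.15)
    ctrl.line_to([e[0],e[1],.06],feed=.1)
    print("contact z",z,tp.round(4),"fz",round(fz,2),"end f",f1.round(2),"f0",round(f0,2),"t",ctrl.read_t())
    return np.array(c)+n*move
E
python3 - <<'E'
from h import *
c=np.array([.6279,-.0694]); a=np.array([.325,.9457]); a/=np.linalg.norm(a)
c=stroke(c,a,-0.018); print(c)
im,C=grab("wrist","w2")
for t in tubes(C): print(t)
grab("side","s2")
E
```

```text
contact z 0.026499999999999996 [ 0.6364 -0.0724  0.0264] fz -0.43 end f [ 0.21  0.56 -0.01] f0 0.3 t 9.8333
[ 0.61087717 -0.06354992]
(array([ 0.46710622, -0.13294277], dtype=float32), array([0.41062695, 0.9118034 ], dtype=float32), np.float32(0.08619999), np.float32(0.015152527), 0.97, [167.6, 347.7])
(array([ 0.62751263, -0.06941452], dtype=float32), array([0.3187567, 0.9478366], dtype=float32), np.float32(0.092109725), np.float32(0.025258308), 0.63, [309.3, 218.3])
```

View pics/w2.png

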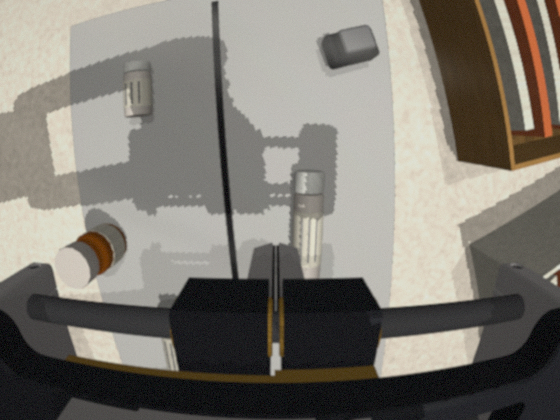

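View pics/s2.png

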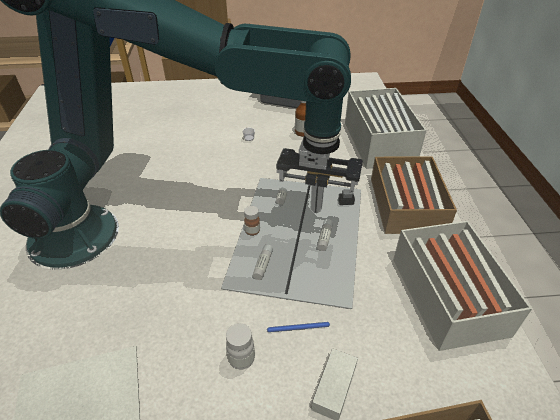

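Run:
```python
from h import *
im,C=grab("wrist"); p=ctrl.read_tool_pos(); print(p,ctrl.read_ee_rot(), to_px(C,p))
im,S=grab("side"); im2,Q=grab("scene"); print(to_px(S,p),to_px(Q,p))
u,v=to_px(S,p)[0].astype(int); cv2.imwrite("pics/z1.png",cv2.resize(im[v-70:v+70,u-70:u+70],None,fx=4,fy=4))
u,v=to_px(Q,p)[0].astype(int); cv2.imwrite("pics/z2.png",cv2.resize(im2[v-70:v+70,u-70:u+70],None,fx=4,fy=4))
```

```text
[ 0.60170502 -0.06050723  0.05895146] [-3.13973560e+00  2.41879784e-04  1.23976951e+00] [[275.47117442 241.49964778]]
[[314.19738061 220.38009701]] [[258.29323858 209.53099153]]
```

View pics/z1.png

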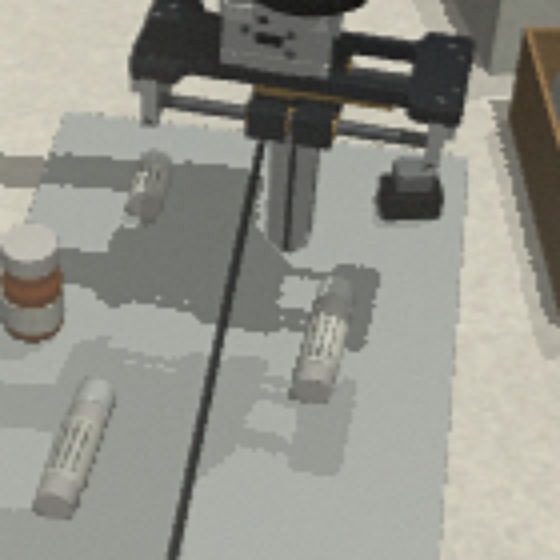

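View pics/z2.png

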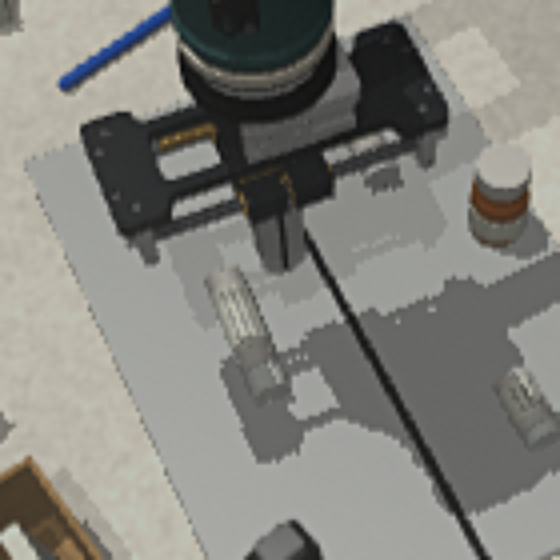

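Run:
```python
from h import *
from scipy.optimize import least_squares
im,S=grab("side"); im2,Q=grab("scene"); im3,W=grab("wrist")
f=lambda x:np.r_[to_px(S,x)[0]-[316.5,211.8],to_px(Q,x)[0]-[258,207]]
r=least_squares(f,[.6,-.06,.06]);print(r.x,r.fun)
g=to_world(W,[(215,10),(234,260)],.006);c,u,n=linefit(im3,W,g[1],g[0]);print("W",c,u,n)
for nm,I,C in (("S",im,S),("Q",im2,Q)):
    try:
        c2,u2,n2=linefit(I,C,c-.1*u,c+.1*u,half=.02);print(nm,c2,u2,n2,(c2-c)@np.array([u[1],-u[0]]))
    except Exception as e: print(e)
for cam,C in(("wrist",W),("side",S),("scene",Q)):
    for nm in["tube_a","short_vial_center","stamp"]:
        for t in tubes(C,cam,nm): print(cam,nm,t[0],t[1],t[4])
for cam,C in(("wrist",W),("side",S),("scene",Q)):
  for t in ["stamp","amber_jar","line","tube_a_center"]:
    print(cam,t,[(to_world(C,d["xy"],{"line":.006,"tube_a_center":.018}.get(t,.006))[0],d["p"]) for d in ctrl.mark_of(cam,t)])
```

```text
[ 0.60608392 -0.05539636  0.08231476] [-0.2890839  -0.08301755 -0.27206284  0.11982439]
W [ 0.57791334 -0.0020287 ] [0.26483804 0.9642929 ] 50
S [ 0.5799954  -0.00149383] [0.266889  0.9637273] 54 0.0018660537
Q [0.58215237 0.01157155] [0.2644418  0.96440166] 56 0.00048579602
wrist tube_a [ 0.46654367 -0.13305356] [0.41028544 0.91195714] 0.59
wrist tube_a [ 0.6277411  -0.06880914] [0.33181617 0.94334406] 0.57
wrist short_vial_center [0.53230715 0.08616631] [0.31364107 0.94954157] 0.77
wrist stamp [0.7063443  0.05881494] [0.9999938  0.00350582] 0.97
side tube_a [ 0.6294635  -0.06853339] [0.32361576 0.9461886 ] 0.87
side tube_a [ 0.47146207 -0.14107281] [0.3409459 0.9400829] 0.6
side short_vial_center [0.5349273  0.08595148] [0.2901061  0.95699453] 0.71
side stamp [0.7066647  0.06409773] [0.08902983 0.99602896] 0.46
scene tube_a [ 0.6272835  -0.06754835] [0.32009512 0.94738543] 0.59
scene tube_a [ 0.48287743 -0.11078793] [0.28604865 0.9582151 ] 0.53
scene short_vial_center [0.53403425 0.0872333 ] [0.33043355 0.94382924] 0.75
scene stamp [ 0.6284481  -0.06765401] [0.3196633 0.9475312] 0.
[... 744 characters left out ...]
]
side line [(array([ 0.56590446, -0.05777756,  0.006     ]), 0.69), (array([0.63804204, 0.4273325 , 0.006     ]), 0.36)]
side tube_a_center [(array([ 0.62419516, -0.06874547,  0.018     ]), 0.75)]
scene stamp [(array([0.70535891, 0.05970063, 0.006     ]), 0.61), (array([ 0.45061497, -0.02824945,  0.006     ]), 0.3), (array([ 0.46924532, -0.14259364,  0.006     ]), 0.23)]
scene amber_jar [(array([ 0.45027232, -0.03126194,  0.006     ]), 0.84), (array([0.5302887 , 0.08881861, 0.006     ]), 0.31)]
scene line [(array([ 0.55795835, -0.04327624,  0.006     ]), 0.58), (array([ 0.56194762, -0.04801333,  0.006     ]), 0.26)]
scene tube_a_center [(array([ 0.61805055, -0.05955702,  0.018     ]), 0.7)]
```

Run:
```python
from h import *
c=np.array([.6278,-.0690]); a=np.array([.325,.9457]); a/=np.linalg.norm(a); n=np.array([a[1],-a[0]])
rpy=[np.pi,0,np.arctan2(n[0],-n[1])]
ctrl.move_ptp([c[0],c[1],.04],rpy)
ctrl.line_to([c[0],c[1],.026],feed=.1)
print(ctrl.read_t())
f0=ctrl.read_force(); z=.026
while z>.003:
    z-=.0005; ctrl.line_to([c[0],c[1],z],feed=.02); f=ctrl.read_force()-f0
    if np.abs(f).max()>2: break
print(z,ctrl.read_tool_pos(),f,f0,ctrl.read_t())
im,S=grab("side"); im2,Q=grab("scene")
p=ctrl.read_tool_pos()
o=[]
for I,C in((im,S),(im2,Q)):
    u,v=to_px(C,p)[0].astype(int); o.append(cv2.resize(I[v-50:v+50,u-50:u+50],(400,400)))
cv2.imwrite("pics/z3.png",np.hstack(o))
```

```text
11.8833
0.0029999999999999792 [ 0.62777214 -0.06901462  0.00295485] [0.02023124 0.63152394 0.12736238] [-0.35136704 -0.1074407   0.01551549] 23.3833
```

View pics/z3.png

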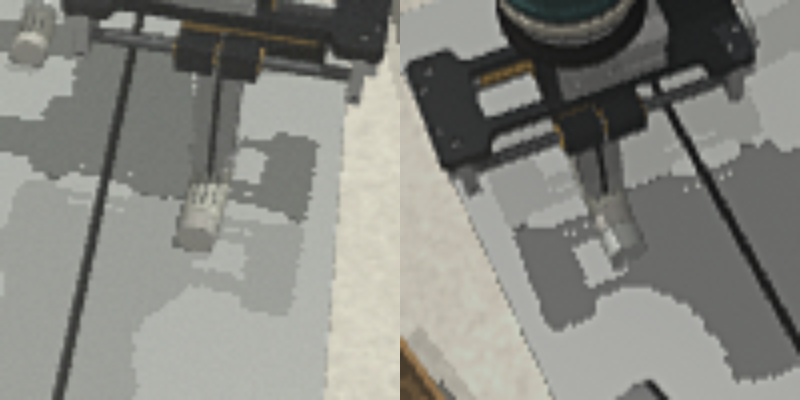

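Run:
```python
from h import *
p=ctrl.read_tool_pos(); x,y=.6278,-.0690
f0=ctrl.read_force(); z=.003
while z>-.006:
    z-=.0007; ctrl.line_to([x,y,z],feed=.05); f=ctrl.read_force()-f0
    if np.abs(f).max()>1.5: break
print(z,ctrl.read_tool_pos(),f,ctrl.read_t())
```

```text
-0.0033000000000000004 [ 0.62851448 -0.06921219 -0.00236353] [-0.1714236  -0.21658538  4.44392444] 25.7333
```

```bash
cat >> h.py <<'E'
ZC=-.0033
def mv(p,z,feed=.15,rpy=None): ctrl.line_to([p[0],p[1],z],feed=feed,frame=rpy) if rpy is not None else ctrl.line_to([p[0],p[1],z],feed=feed)
def st(c,a,move,off=.008,along=0,feed=.08,zc=ZC,pre=True,bias=0.0):
    n=np.array([a[1],-a[0]]); sg=np.sign(move); d=abs(move)
    s=np.array(c)+along*a-n*sg*min(off,d/2)+bias*n; e=s+n*2*move
    if pre: mv(s,zc+.008)
    f0=ctrl.read_force()
    mv(s,zc,feed=.06); fa=ctrl.read_force()-f0
    mv(e,zc,feed=feed); fb=ctrl.read_force()-f0
    ctrl.wait(.1); mv(e,zc+.008)
    print("fz start",fa.round(1),"end",fb.round(1),"t",ctrl.read_t())
    return np.array(c)+n*move
E
python3 - <<'E'
from h import *
c=np.array([.6278,-.0690]); a=np.array([.325,.9457]); a/=np.linalg.norm(a); n=np.array([a[1],-a[0]])
e=c-n*.016; mv(e,ZC,feed=.08); print(ctrl.read_force()); mv(e,ZC+.008); c=c-n*.008
c=st(c,a,-.016)
print(c)
im,W=grab("wrist","w3")
for t in tubes(W): print(t)
print(ctrl.read_t())
E
```

```text
[-0.24279809  1.36148242  3.49216301]
fz start [ 0.6  0.3 -0.9] end [-0.4  0.9  0.5] t 27.775
[ 0.6051029 -0.0611999]
(array([ 0.47967452, -0.11471206], dtype=float32), array([0.3317594, 0.9433641], dtype=float32), np.float32(0.031724673), np.float32(0.026747223), 0.95, [157.7, 353.9])
(array([ 0.6037172 , -0.05989462], dtype=float32), array([0.33280244, 0.9429966 ], dtype=float32), np.float32(0.090008624), np.float32(0.024479903), 0.81, [284.9, 213.5])
27.875
```

View pics/w3.png

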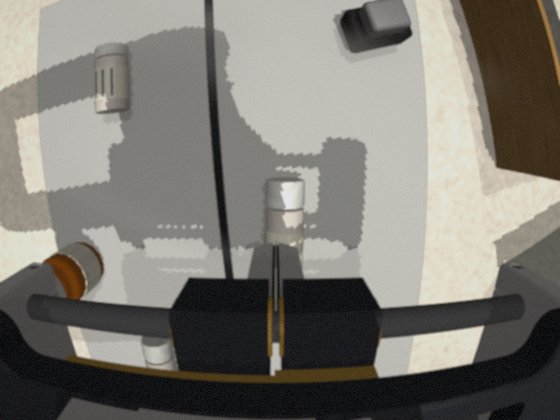

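```bash
cat >> h.py <<'E'
LC=np.array([.5779,-.0020]); LU=np.array([.26484,.96429]); LN=np.array([LU[1],-LU[0]])
def rep(W,cam="wrist"):
    for t in tubes(W,cam): print("c",t[0],"a",t[1],"L",t[2].round(3),"p",t[4],"| x mm",((t[0]-LC)@LN*1e3).round(1),"y",((t[0]-LC)@LU*1e3).round(1),"ang",np.degrees(np.arctan2(t[1]@LN,t[1]@LU)).round(2))
E
python3 - <<'E'
from h import *
c=np.array([.6037,-.0599]); a=np.array([.330,.944]); a/=np.linalg.norm(a)
c=st(c,a,-.017,along=.012,zc=-.0036); c=st(c,a,-.017,along=.012,zc=-.0036); print(c)
im,W=grab("wrist","w4"); rep(W)
im,S=grab("side","s4"); rep(S,"side"); print(ctrl.read_t())
E
```

```text
fz start [ 2.  -0.6  1.8] end [-0.6  0.3  1.9] t 29.3583
fz start [-0.6 -0.3  0.2] end [-0.4  0.7  2.9] t 30.8333
[ 0.57160458 -0.0486802 ]
c [ 0.577166   -0.02687473] a [0.302026  0.9532997] L 0.047 p 0.97 | x mm 5.9 y -24.2 ang 2.22
c [0.5329919  0.08604207] a [0.28500488 0.9585261 ] L 0.049 p 0.46 | x mm -66.6 y 73.0 ang 1.2
c [ 0.57163775 -0.04922177] a [0.3684454 0.9296494] L 0.112 p 0.74 | x mm 6.5 y -47.2 ang 6.26
c [ 0.47071147 -0.14493622] a [0.3390124 0.9407819] L 0.105 p 0.57 | x mm -65.5 y -166.2 ang 4.46
31.0333
```

View pics/w4.png

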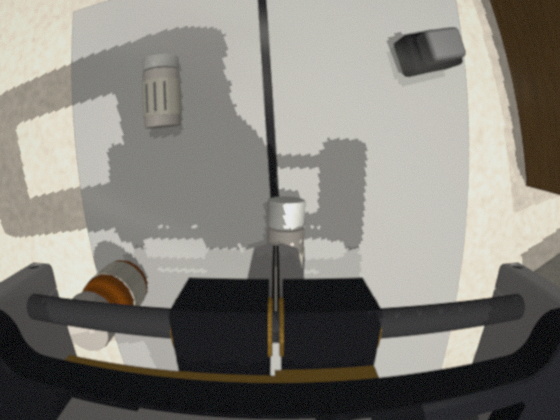

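Run:
```python
from h import *
c=np.array([.5715,-.049]); a=np.array([.315,.949]); a/=np.linalg.norm(a)
st(c,a,-.0058,along=.012,zc=-.0036)
c=np.array([.4704,-.1443]); a=np.array([.343,.9393]); a/=np.linalg.norm(a); n=np.array([a[1],-a[0]])
mv(ctrl.read_tool_pos(),.03)
s=c-n*.008; ctrl.move_ptp([s[0],s[1],.03],[np.pi,0,np.arctan2(n[0],-n[1])])
im,W=grab("wrist","w5"); rep(W); print(ctrl.read_t())
```

```text
fz start [-0.2 -0.8  3.7] end [0.4 0.4 4.5] t 32.2083
c [ 0.4746314  -0.13031042] a [0.33626634 0.9417669 ] L 0.065 p 0.97 | x mm -65.6 y -151.1 ang 4.29
c [ 0.56436425 -0.04351476] a [0.32237676 0.9466114 ] L 0.097 p 0.75 | x mm -2.1 y -43.6 ang 3.45
33.275
```

View pics/w5.png

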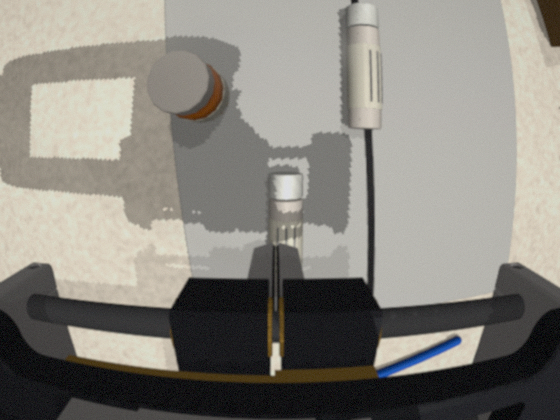

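Run:
```python
from h import *
c=np.array([.4704,-.1443]); a=np.array([.340,.940]); a/=np.linalg.norm(a)
c=st(c,a,.017,along=-.01,zc=-.0034)
c=st(c,a,.017,along=-.01,zc=-.0036)
print(c); im,W=grab("wrist","w6"); rep(W); im,S=grab("side","s6"); rep(S,"side"); print(ctrl.read_t())
```

```text
fz start [0.5 0.7 1.3] end [ 0.3 -0.2  3.3] t 34.8167
fz start [1.  0.5 0.1] end [0.3 1.3 3.2] t 36.2917
[ 0.50237279 -0.15586463]
c [ 0.5602548  -0.05544529] a [0.34188852 0.9397405 ] L 0.073 p 0.95 | x mm -2.9 y -56.2 ang 4.63
c [ 0.5076692  -0.14436589] a [0.3380667 0.9411221] L 0.069 p 0.88 | x mm -30.0 y -155.9 ang 4.4
c [ 0.5051497  -0.15825996] a [0.31924585 0.9476719 ] L 0.096 p 0.75 | x mm -28.8 y -169.9 ang 3.26
36.4917
```

View pics/w6.png

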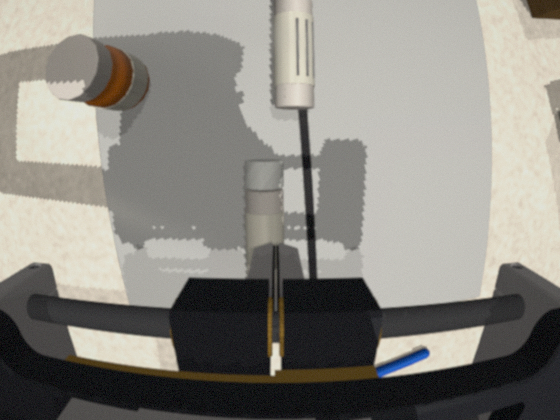

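Run:
```python
from h import *
c=np.array([.5043,-.1575]); a=np.array([.330,.944]); a/=np.linalg.norm(a)
c=st(c,a,.017,along=-.014,zc=-.0036)
print(c); im,W=grab("wrist","w7"); rep(W); im,S=grab("side","s7"); rep(S,"side"); print(ctrl.read_t())
```

```text
fz start [-1.1 -0.1  4. ] end [-0.  -0.5  2.7] t 37.95
[ 0.52034771 -0.1631099 ]
c [ 0.52211165 -0.15585636] a [0.3226657 0.946513 ] L 0.082 p 0.85 | x mm -13.0 y -163.1 ang 3.47
c [ 0.559029   -0.05756518] a [0.3355934 0.9420068] L 0.069 p 0.83 | x mm -3.5 y -58.6 ang 4.25
c [ 0.51208067 -0.18800604] a [0.3486687 0.937246 ] L 0.048 p 0.55 | x mm -14.2 y -196.8 ang 5.05
38.15
```

View pics/w7.png

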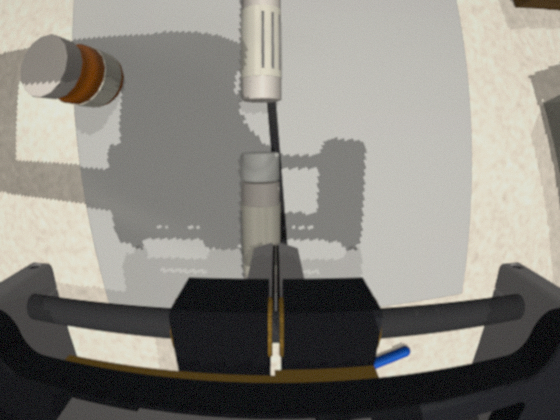

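Run:
```python
from h import *
c=np.array([.5205,-.1620]); a=np.array([.327,.945]); a/=np.linalg.norm(a)
c=st(c,a,.0123,along=-.014,zc=-.0036)
mv(ctrl.read_tool_pos(),.06)
ctrl.move_ptp([.44,-.19,.2],[np.pi,0,np.pi/2])
im,W=grab("wrist","w8"); rep(W); im,S=grab("side","s8"); rep(S,"side"); im,Q=grab("scene","q8"); rep(Q,"scene");print(ctrl.read_t())
```

```text
fz start [-0.   0.4  4. ] end [ 0.7 -0.6  4.1] t 39.4917
c [ 0.5322915  -0.16543195] a [0.32979685 0.94405186] L 0.092 p 0.69 | x mm -0.7 y -169.7 ang 3.9
c [ 0.5646469  -0.04490225] a [0.3663784 0.930466 ] L 0.096 p 0.63 | x mm -1.4 y -44.9 ang 6.13
c [ 0.5316718  -0.16577885] a [0.32262293 0.94652754] L 0.104 p 0.74 | x mm -1.2 y -170.2 ang 3.46
c [ 0.56359315 -0.04541483] a [0.31800166 0.94809014] L 0.112 p 0.68 | x mm -2.3 y -45.7 ang 3.18
c [ 0.5651886  -0.04365401] a [0.31033015 0.9506288 ] L 0.105 p 0.9 | x mm -1.2 y -43.5 ang 2.72
c [ 0.5319815  -0.16269922] a [0.34450224 0.9387855 ] L 0.103 p 0.66 | x mm -1.7 y -167.1 ang 4.79
41.0167
```

View pics/w8.png

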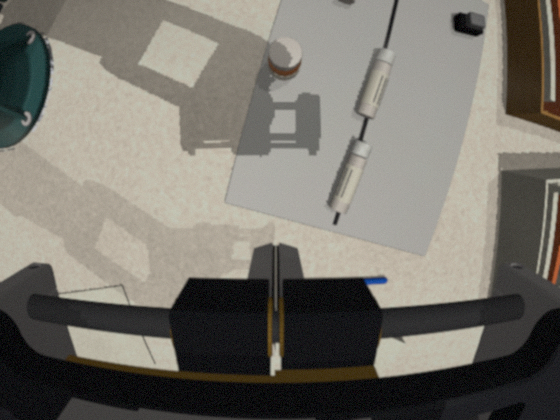

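View pics/s8.png

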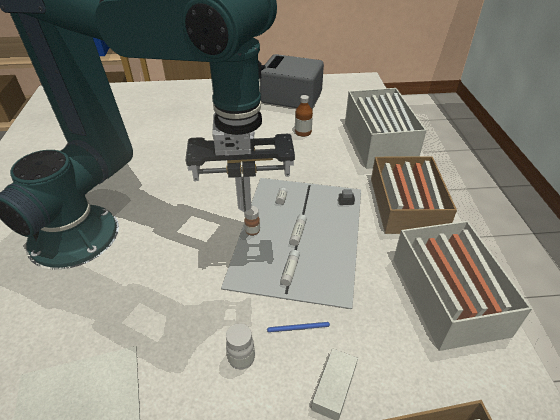

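Run:
```python
from h import *
im,S=grab("side")
for t in tubes(S,"side","short_vial_center"): print(t[0],t[4])
ctrl.wait(.3); ctrl.close_job(); print("closed")
```

```text
the job is handed in; nothing more can be done
closed
```

I rolled both long tubes onto the black line with short strokes of the closed fingertips across their tops, then handed the job in at about 41 s of the 67 s limit.

**Tubes:** Three cameras put both tube centres 1–2 mm from the line's middle. The tubes are still about 3–4° off parallel to it. One wrist reading gave 6° for the middle tube. Every end therefore works out to roughly 5 mm or less from the line's middle on most readings, and about 6 mm with that outlier. The limit is 9 mm. I stroked off-centre to straighten them, but that corrected the angle very little. The line shows past the outer tube's end, so the tube is within its length.

**Short vial:** My last network check on the vial, from the side camera, returned nothing. In the final side picture it looks to be where it was, and a reading partway through the job put it within about 3 mm of its start. I never went near it.

**Other things:** Nothing else was approached. In the final side picture they all look to be in their starting places, though I did not measure them. The arm was clear of everything at hand-in.

**First stroke missed:** With the gripper shut, the fingertips sit about 33 mm higher than the reported tool position. The first stroke passed above the tube, and finding the true contact height by force cost about 14 s.

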